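Tip the leaning sample holders into their case and shut the lid

ROBOT

A 6-joint arm with a two-finger parallel gripper is mounted at the origin on a cart in front of the work surface, level with it; the furniture and walls round the work are solid. World frame = base frame: x ahead of the robot, y to its left, z up, the work surface at z = 0. Lengths are in m, angles in rad, forces in N, time in s.
With the tool pointing down it reaches from about 0.3 to 0.875 m from the base axis. Payload 6.4 kg.
Tool frame: the origin (TCP) lies between the finger pads; the fingertips stand 8 mm ahead of it and the grasp point (between the pads) lies 11 mm behind it (ctrl.finger_overhang is the distance from the TCP to the fingertips, in m); z points along the fingers, y is the line along which they close (so a half turn about z gives the same grasp; the last joint's range is limited). The gripper opens to 85 mm and grips with 20 to 120 N. Pads are 22 mm wide; open, the fingers measure 114 mm over their backs; the gripper's body (76 mm by 85 mm) begins 54 mm behind the grasp point. The pads swing forward as they close: fully open they stand 13 mm farther back than shut.
Start: joints at [-1.48, 0.181, 1.607, -0, 1.354, -0.206], TCP at [0.168, -0.55, 0.239] pointing down, gripper open.
Joint ranges: [-2.99, 2.99], [-0.89, 2.07], [0.3, 2.58], [-1.14, 4.28], [0, 2.63], [-3.12, 3.12]. Speed limits (rad/s): [2.57, 2.57, 3.01, 3.14, 3.14, 3.14].

INTERFACE

Orientations are given as a unit quaternion [w, x, y, z].
In Python, from bench import ctrl, camera gives the robot as it stands.
- The arm moves only by the shell command python3 -m pendant 'ROWS' [OPENING]. ROWS is JSON, a list of rows, each a list of 6 numbers: the shift along the world's x, y, z normalised to -1 to 1, where 1 is 200 mm, then the turn, a rotation vector about the world's x, y, z normalised to -1 to 1, where 1 is pi/2 rad. In form: [[dx, dy, dz, rx, ry, rz], ...]. A call has exactly 10 rows; each row shifts and turns the commanded pose from where the row before left it; what a row does not reach is not made up. A row lasts 1/8 s, in which the tool goes at most 62.5 mm and 10.7 degrees, less where a joint would pass 70% of its speed; a pose out of reach is approached as far as the arm can. A call with a number of a shift or a turn outside -1 to 1 is refused whole. A call with a gripper value outside its range is refused whole. OPENING is the opening, from -1 (shut) to 1 (fully open), set as the call begins (- or left out, the last holds). The fingers move at their own pace and stop on an object; the grip force is fixed at half the most. Time passes only in rows, so rows that do not move let the fingers close, or fill a call up. It gives the time, the measured TCP pose, the force, the opening and the grip force at its end, in the units of the state.
- ctrl.get_obs(): the state, without advancing time (a new reading comes with each control period).
- camera(name): name is "side" or "top" or "wrist"; returns a dict with "color" (420x560x3 uint8, blue, green, red), "fx", "fy", "cx", "cy" (pixels), "xyz" and "rotation" of the camera in the world; the wrist camera has in their place "hand_eye" (4x4, takes a point from camera to tool coordinates, whose origin is the TCP and whose axes are the flange's). Camera axes: x right, y down, z forward; pixel columns grow to the right and rows downward; lengths in m; the calibration is good to about 2 mm. The wrist camera is an equidistant fisheye: a pixel r from the principal point sees the ray r / f radians off the axis. A picture is of the moment at which its call begins: read the wrist's pose just before it. There is no depth.
- ctrl.hand_in(): hands the job in; it is judged then, once.
The state is a dict: "time_s": time; "q": joint angles; "dq": joint speeds; "joint_efforts": joint torques, N m; "eef_pos": TCP position; "eef_rot": TCP orientation; "wrist_force": force on the tool from outside, world axes, zero at the start; "torque": the same for the moment, N m; "opening": opening from 0.0 (shut) to 1.0 (fully open); "grasp_force": force on a finger pad.
Only numpy, scipy, OpenCV 4.12 (cv2) and the standard library are available. Lean on these libraries where they do the work, as an engineer would, in place of code of your own. Each camera call takes 0.05 s, during which the arm holds its last target. There are 200 camera calls.

TASK

The small grey specimen case cannot be shut because two of its four aluminium sample holders have been left standing on end, leaning out over the front wall. With the fingertips, push each of these two over so that it drops flat into its own compartment, then push the open lid over so that it comes down and closes the case fully, without slamming it. Pick nothing up, and leave the two holders that already lie flat, the vial, the tape roll and the hose fitting where they are.

Things in the scene. Friction and masses are not known exactly. Their poses are not given: they have to be found in the camera images.
- case: Grey plastic specimen case fixed to the bench, 92 mm (x) by 133 mm (y), rim 26 mm above the bench. Origin: centre of its underside; -x is the front, towards the robot, +x the hinge side. Walls 4 mm thick, floor 5 mm above the bench. Three partitions along x (tops 18 mm above the bench) make four compartments 84 mm long and 29 mm wide, centred at y = +48, +16, -16 and -48 mm.
- case_lid (a joint): Angle of the lid: 0 closed, 1.57 upright, 1.83 end stop. It starts open past upright, 1.62 to 1.83. 90 g; slight hinge friction: left between about 1.2 and 1.7 it stays put, but once pushed forward below about 1.1 it swings shut by itself within a few seconds, slowed by the hinge. It can close only when the holders lie flat.
- case_hinge (a point): Middle of the hinge line of the lid, at the top of the back wall of the case, 26 mm above the bench and 46 mm behind the case's centre; the hinge runs along the case's y axis.
- lid_front (a point): Middle of the lid's free edge on its outer face, 92 mm from the hinge line (118 mm above the bench with the lid upright, 36 mm when closed). The lid is a shallow tray 92 x 133 x 10 mm; open, its outer face looks away from the robot. A snap tab, 22 mm wide and 4 mm thick, projects from this edge.
- holder_a_center (a point): Aluminium sample holder, a 60 x 24 x 8 mm bar, 30 g. It stands on end on the floor of the compartment at y = +16 mm and leans out 15 degrees on the front wall's edge, its top 65 mm above the bench. A light push near the top towards the hinge tips it past upright and it drops flat. Point: centre of the bar, 9 mm above the bench when home; y along its length, z out of the screw-head face (then up).
- holder_b_center (a point): Aluminium sample holder, a 60 x 24 x 8 mm bar, 30 g. It stands on end on the floor of the compartment at y = -48 mm and leans out 15 degrees on the front wall's edge, its top 65 mm above the bench. A light push near the top towards the hinge tips it past upright and it drops flat. Point: centre of the bar, 9 mm above the bench when home; y along its length, z out of the screw-head face (then up).
- holder_c_center (a point): A like holder, 60 x 24 x 8 mm, that already lies flat in the compartment at y = +48 mm of the case. Point: centre of the bar, 9 mm above the bench. Axes: y along its length, z up.
- holder_d_center (a point): A like holder, 60 x 24 x 8 mm, that already lies flat in the compartment at y = -16 mm of the case. Point: centre of the bar, 9 mm above the bench. Axes: y along its length, z up.
- vial: Small capped glass sample vial, 23 mm across, 48 mm tall, loose, standing on the bench near the case; leave it. Origin: centre of its underside.
- tape: Roll of tape, 65 mm across, 12 mm high, loose, lying on the bench near the case; leave it. Origin: centre of its underside.
- fitting: Cream plastic barbed hose fitting, 16 x 38 x 16 mm, loose, lying on the bench near the case; leave it. Origin: centre of its underside.
Mind the look-alikes: they are no part of the job. Leave any orange look-alike of the part that bears holder_d_center alone.

How it is judged:
By the outcome, as a careful person would: the job done as asked, in the order asked, and still so for the second after the job is handed in, with the robot touching nothing.
It also fails if it takes over 56 s, if anything falls off the work surface, if the arm or the gripper's body presses on something with over 40 N, if the wrist force passes 120 N, or if a joint passes its speed limit or range.

## Working session

There is one attempt and no reset: what is moved stays moved. The work goes in short steps, Python scripts to look and compute and a shell command to move; the robot and the scene stay as the last step left them, time stands still between calls to the robot, and variables do not carry over. Pictures are saved under pics/ and viewed, at most 10 in all, crops included, and the job is handed in when it is done.

```bash
mkdir -p pics
python3 - <<'E'
from bench import ctrl,camera
import cv2
o=ctrl.get_obs();print({k:o[k] for k in('time_s','eef_pos','eef_rot','opening')},ctrl.finger_overhang)
for n in('side','top'):
    c=camera(n);cv2.imwrite(f'pics/{n}0.png',c['color']);print(n,c['fx'],c['fy'],c['cx'],c['cy'],c['xyz'],c['rotation'])
E
```

```text
{'time_s': 0.0, 'eef_pos': array([ 0.16812424, -0.54929939,  0.23837402]), 'eef_rot': array([-8.85082220e-04,  9.89007600e-01,  1.47862037e-01,  3.85467335e-05]), 'opening': 1.0007652235698905} 0.008
side 430.4730504344352 430.4730504344352 285.64571490867496 211.4217725306181 [ 0.36554069 -0.9929702   0.59357455] [-0.43008314  0.89659911 -0.09362817  0.0487062 ]
top 493.57816336626604 493.57816336626604 287.516119037243 207.42898700983937 [ 0.41633726 -0.3437743   0.94028753] [ 0.03035822 -0.70569928  0.70765784 -0.01694921]
```

View pics/side0.png

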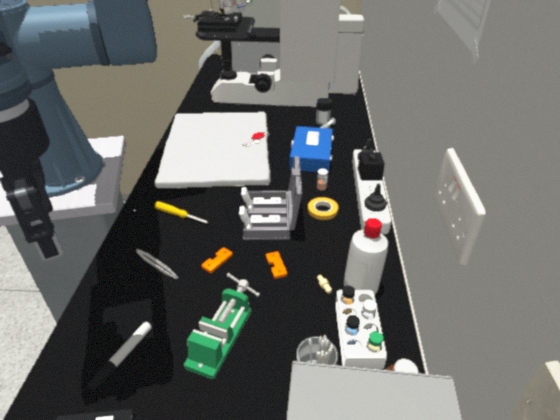

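View pics/top0.png

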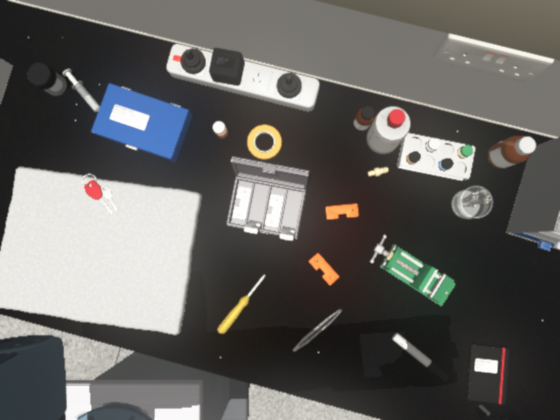

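The case is at about (268,205) in the top view and (270,213) in the side view. The lid is upright at its back, with the tape and vial behind that. I'll zoom in for accurate corners.

```bash
cat > h.py <<'E'
import numpy as np
from scipy.spatial.transform import Rotation as R
C={'side':(430.473,285.646,211.422,[0.36554069,-0.9929702,0.59357455],[-0.43008314,0.89659911,-0.09362817,0.0487062]),
'top':(493.578,287.516,207.429,[0.41633726,-0.3437743,0.94028753],[0.03035822,-0.70569928,0.70765784,-0.01694921])}
def rot(n): return R.from_quat(C[n][4],scalar_first=True)
def ray(n,u,v,z):
    f,cx,cy,p,_=C[n];d=rot(n).apply([(u-cx)/f,(v-cy)/f,1]);p=np.array(p);return p+d*(z-p[2])/d[2]
def proj(n,X):
    f,cx,cy,p,_=C[n];c=rot(n).inv().apply(np.array(X)-p);return f*c[...,0]/c[...,2]+cx,f*c[...,1]/c[...,2]+cy
E
python3 - <<'E'
import cv2,numpy as np
a=cv2.imread('pics/top0.png')[145:245,215:320];b=cv2.imread('pics/side0.png')[150:245,230:335]
f=lambda i:cv2.resize(i,None,fx=5,fy=5,interpolation=cv2.INTER_CUBIC)
cv2.imwrite('pics/tc.png',f(a));cv2.imwrite('pics/sc.png',f(b))
from h import *
for u,v in((228,232),(295,238),(309,165),(234,157)):print(ray('top',u,v,.026))
E
```

```text
[ 0.4323376  -0.21597435  0.026     ]
[ 0.42095202 -0.34020675  0.026     ]
[ 0.55685619 -0.36675661  0.026     ]
[ 0.57267615 -0.22640891  0.026     ]
```

View pics/tc.png

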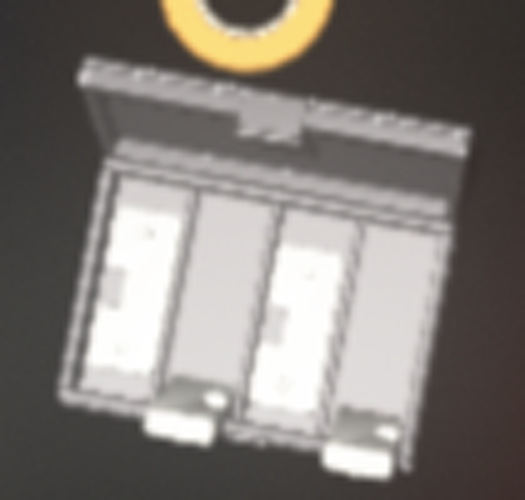

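View pics/sc.png

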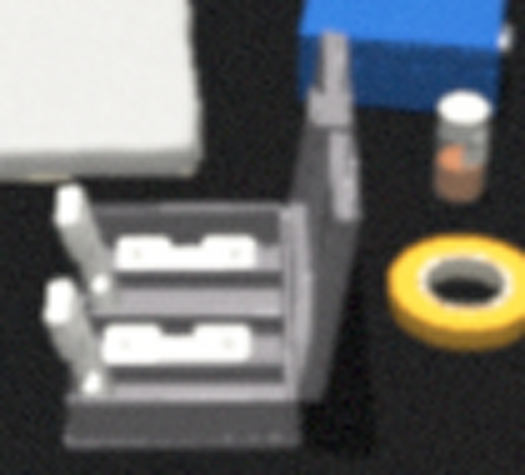

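The top crop shows the rim corners at roughly (227,225), (297,238), (236,178) and (305,191). The tops of the standing holders are near (251,230) and (287,237), and the lid edge runs from (232,158) to (309,173). The side crop confirms that both holders lean forward and that the lid is slightly past upright.

Run:
```python
from h import *
import itertools
P=[(227.4,224.8),(296.8,238.2),(236,178),(305,191)]
W=np.array([ray('top',u,v,.026)[:2] for u,v in P]);print(W)
for i,j in((0,1),(2,3),(0,2),(1,3)):print(i,j,np.linalg.norm(W[i]-W[j])*1e3)
ey=(W[0]-W[1])+(W[2]-W[3]);yaw=np.arctan2(-ey[0],ey[1]);c=W.mean(0);print('c',c,'yaw',np.degrees(yaw))
Rz=np.array([[np.cos(yaw),-np.sin(yaw)],[np.sin(yaw),np.cos(yaw)]])
for n,u,v,z in(('a',251,230.4,.064),('b',286.6,237,.064)):
    w=ray('top',u,v,z);print(n,w,'case',Rz.T@(w[:2]-c)*1e3)
for u,v in((232.2,158.5),(308.8,173)):
    w=ray('top',u,v,.118);print('lid',w,Rz.T@(w[:2]-c)*1e3)
# side check: near front bottom corner, near back bottom
for x,y,z in((-.046,-.0665,0),(.046,-.0665,0),(-.046,-.0665,.026),(-.046,.0665,.026)):
    q=Rz@[x,y]+c;u,v=proj('side',[*q,z]);print('side px',u,v,'crop',(u-230)*5,(v-150)*5)
```

```text
[[ 0.44569494 -0.2147781 ]
 [ 0.42057561 -0.34353248]
 [ 0.53306677 -0.23035653]
 [ 0.50815214 -0.35907679]]
0 1 131.18182032060295
2 3 131.10928223108314
0 2 88.74978538187045
1 3 88.94535123299566
c [ 0.47687237 -0.28693598] yaw -10.996988727894987
a [ 0.43441136 -0.26223338  0.064     ] case [-46.39350235  16.14924013]
b [ 0.42256267 -0.32547215  0.064     ] case [-45.96135439 -48.18851611]
lid [ 0.5544105  -0.23519236  0.118     ] [66.2438441  65.58443648]
lid [ 0.52919878 -0.36404078  0.118     ] [ 66.07386351 -65.70729447]
side px 242.35868320153998 240.24611464287088 crop 61.793416007699875 451.2305732143544
side px 287.59805887731574 239.87844946573964 crop 287.9902943865787 449.3922473286982
side px 241.6279616213429 230.62308513602 crop 58.139808106714526 403.1154256801
side px 245.2168129694309 191.36389066527093 crop 76.08406484715445 206.81945332635465
```

The case measures 131 × 89 mm, against 133 × 92 given. Its centre is (0.477, -0.287) and its yaw is -11°. The holder tops come out at case y +16 and -48, as they should. I'll shut the fingers and approach holder B, rotating by -28° on the way.

```bash
python3 -m pendant '[[0.141,0.143,-0.06,0,0,-0.104],[0.141,0.143,-0.06,0,0,-0.104],[0.141,0.143,-0.06,0,0,-0.104],[0.141,0.143,-0.06,0,0,0],[0.141,0.143,-0.06,0,0,0],[0.141,0.143,-0.06,0,0,0],[0.141,0.143,-0.06,0,0,0],[0.141,0.143,-0.06,0,0,0],[0,0,0,0,0,0],[0,0,0,0,0,0]]' -1
```

```text
time_s: 1.35
eef_pos: [0.3936, -0.3213, 0.1433]
eef_rot: [0.0, 0.995, -0.096, -0.0]
wrist_force: [0.6, 1.0, -0.2]
opening: 0.001
grasp_force: 0.0
```

```bash
python3 -m pendant '[[0,0,-0.11,0,0,0],[0,0,-0.11,0,0,0],[0,0,-0.11,0,0,0],[0,0,-0.085,0,0,0],[0.03,-0.006,0,0,0,0],[0.03,-0.006,0,0,0,0],[0.03,-0.006,0,0,0,0],[0.03,-0.006,0,0,0,0],[0.03,-0.006,0,0,0,0],[0.03,-0.006,0,0,0,0]]'
python3 - <<'E'
from bench import camera
import cv2
from h import *
a=camera('side')['color'][150:245,230:335]
cv2.imwrite('pics/s1.png',cv2.resize(a,None,fx=5,fy=5,interpolation=cv2.INTER_CUBIC))
E
```

```text
time_s: 2.6
eef_pos: [0.4303, -0.3283, 0.0604]
eef_rot: [0.0, 0.995, -0.096, 0.0]
wrist_force: [-0.2, -0.4, 0.6]
opening: 0.002
grasp_force: 0.0
```

View pics/s1.png

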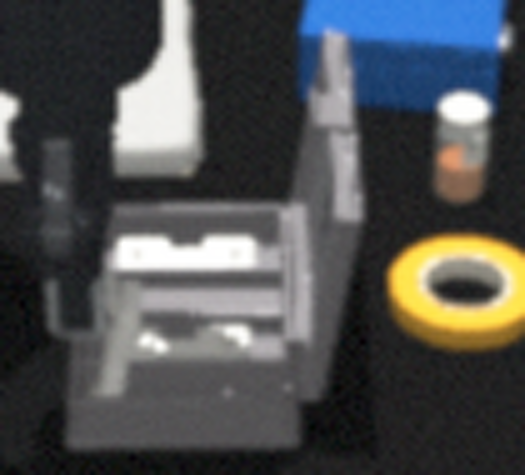

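The side crop shows holder B just past upright, from (110,390) to (130,285), with the fingers behind it at (75,290). I'll push a little farther, then back off and rise.

```bash
python3 -m pendant '[[0.03,-0.006,0,0,0,0],[0.03,-0.006,0,0,0,0],[0.03,-0.006,0,0,0,0],[0,0,0,0,0,0],[0,0,0,0,0,0],[0,0,0.1,0,0,0],[0,0,0.1,0,0,0],[0,0,0.1,0,0,0],[-0.13,0.1,0.0,0,0,0],[-0.13,0.14,0.0,0,0,0]]'
python3 - <<'E'
from bench import camera
import cv2
a=camera('side')['color'][150:245,230:335]
cv2.imwrite('pics/s2.png',cv2.resize(a,None,fx=5,fy=5,interpolation=cv2.INTER_CUBIC))
E
```

```text
time_s: 3.9
eef_pos: [0.3952, -0.2839, 0.1206]
eef_rot: [0.0, 0.995, -0.097, 0.0]
wrist_force: [0.2, 0.7, -0.1]
opening: 0.001
grasp_force: 0.0
```

View pics/s2.png

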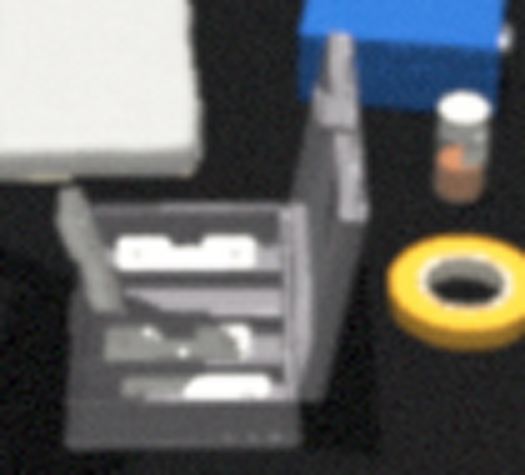

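Holder B lies flat in its compartment at crop (195,388). Next is holder A.

```bash
python3 -m pendant '[[0.05,0.135,0,0,0,0],[0,0,-0.1,0,0,0],[0,0,-0.1,0,0,0],[0,0,-0.1,0,0,0],[0.03,-0.006,0,0,0,0],[0.03,-0.006,0,0,0,0],[0.03,-0.006,0,0,0,0],[0.03,-0.006,0,0,0,0],[0.03,-0.006,0,0,0,0],[0.03,-0.006,0,0,0,0]]' && python3 -m pendant '[[0.03,-0.006,0,0,0,0],[0.03,-0.006,0,0,0,0],[0.03,-0.006,0,0,0,0],[0,0,0,0,0,0],[0,0,0,0,0,0],[0,0,0.15,0,0,0],[0,0,0.2,0,0,0],[0,0,0.2,0,0,0],[0,0,0.1,0,0,0],[0,0,0,0,0,0]]'
python3 - <<'E'
from bench import camera
import cv2,numpy as np
a=camera('side')['color'][150:245,230:335];b=camera('top')['color'][135:245,215:320]
f=lambda i:cv2.resize(i,(400,440),interpolation=cv2.INTER_CUBIC)
cv2.imwrite('pics/s3.png',np.hstack([f(a),f(b)]))
E
```

```text
time_s: 5.2
eef_pos: [0.4423, -0.2642, 0.0604]
eef_rot: [0.0, 0.995, -0.096, 0.0]
wrist_force: [-0.5, 0.9, 0.2]
opening: 0.002
grasp_force: 0.0
time_s: 6.45
eef_pos: [0.4605, -0.2685, 0.1921]
eef_rot: [0.001, 0.995, -0.097, 0.002]
wrist_force: [-0.7, -0.4, -0.1]
opening: 0.002
grasp_force: 0.0
```

View pics/s3.png

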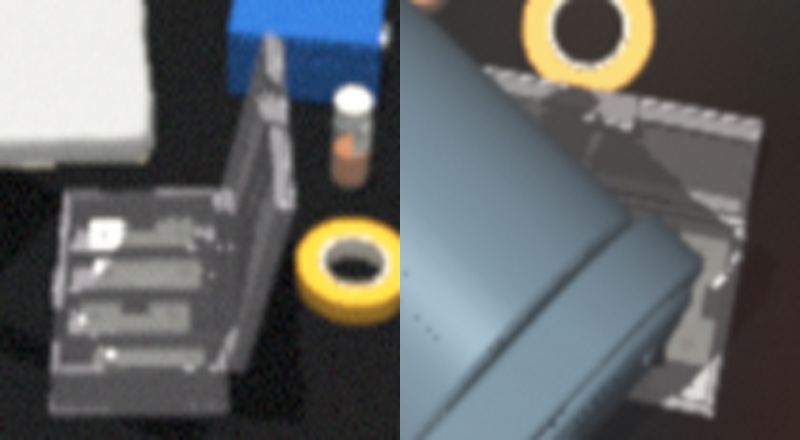

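All four holders lie flat, seen in the side crop at rows 230–355, and the lid leans back. Next I'll go over and behind the lid.

```bash
python3 -m pendant '[[0.153,-0.048,0,0,0,0],[0.153,-0.048,0,0,0,0],[0.153,-0.048,0,0,0,0],[0.153,-0.048,0,0,0,0],[0,0,0,0,0,0],[0,0,-0.1,0,0,0],[0,0,-0.12,0,0,0],[0,0,-0.12,0,0,0],[0,0,-0.12,0,0,0],[0,0,0,0,0,0]]'
python3 - <<'E'
from bench import camera
import cv2,numpy as np
a=camera('side')['color'][120:245,230:365]
cv2.imwrite('pics/s4.png',cv2.resize(a,None,fx=4,fy=4,interpolation=cv2.INTER_CUBIC))
E
```

```text
time_s: 7.8
eef_pos: [0.579, -0.3041, 0.0942]
eef_rot: [-0.002, 0.995, -0.097, -0.003]
wrist_force: [-0.6, 0.4, -0.8]
opening: 0.002
grasp_force: 0.0
```

View pics/s4.png

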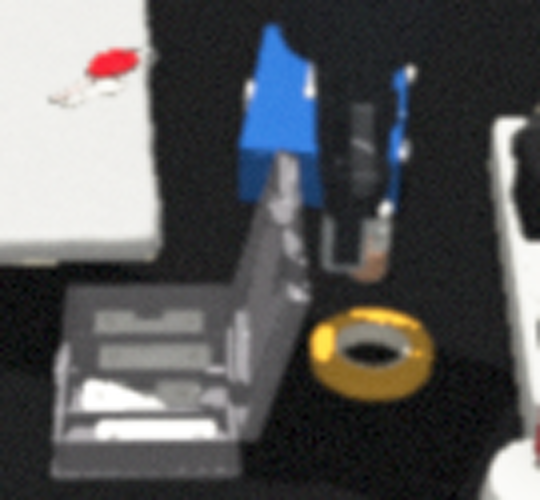

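The fingertips are behind the lid at crop (345,265), clear of its edge near (300,290) and well above the tape. I'll push slowly.

```bash
python3 -m pendant '[[-0.02,0.004,0,0,0,0],[-0.02,0.004,0,0,0,0],[-0.02,0.004,0,0,0,0],[-0.02,0.004,0,0,0,0],[-0.02,0.004,0,0,0,0],[-0.02,0.004,0,0,0,0],[-0.02,0.004,0,0,0,0],[-0.02,0.004,0,0,0,0],[-0.02,0.004,0,0,0,0],[-0.02,0.004,0,0,0,0]]' && python3 -m pendant '[[-0.02,0.004,0,0,0,0],[-0.02,0.004,0,0,0,0],[-0.02,0.004,0,0,0,0],[-0.02,0.004,0,0,0,0],[-0.02,0.004,0,0,0,0],[-0.02,0.004,0,0,0,0],[-0.02,0.004,0,0,0,0],[-0.02,0.004,0,0,0,0],[0,0,0,0,0,0],[0,0,0,0,0,0]]'
python3 - <<'E'
from bench import camera
import cv2,numpy as np
a=camera('side')['color'][120:245,230:365]
cv2.imwrite('pics/s5.png',cv2.resize(a,None,fx=4,fy=4,interpolation=cv2.INTER_CUBIC))
E
```

```text
time_s: 9.1
eef_pos: [0.542, -0.298, 0.0983]
eef_rot: [-0.0, 0.995, -0.097, 0.0]
wrist_force: [0.2, -0.7, 0.3]
opening: -0.003
grasp_force: 0.3
time_s: 10.35
eef_pos: [0.5102, -0.2917, 0.0983]
eef_rot: [0.0, 0.995, -0.097, 0.0]
wrist_force: [0.3, 0.4, 0.3]
opening: -0.001
grasp_force: 0.0
```

View pics/s5.png

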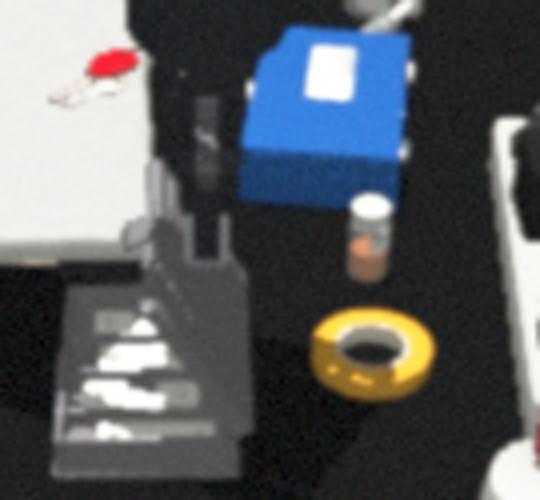

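The lid leans forward with the fingers behind it at crop (205,250), around the 1.1 rad threshold. I'll push a bit more, let it swing shut, and then rise.

```bash
python3 -m pendant '[[-0.02,0.004,0,0,0,0],[-0.02,0.004,0,0,0,0],[-0.02,0.004,0,0,0,0],[-0.02,0.004,0,0,0,0],[0,0,0,0,0,0],[0,0,0,0,0,0],[0,0,0.1,0,0,0],[0.1,0,0.15,0,0,0],[0,0,0.15,0,0,0],[0,0,0,0,0,0]]' && for i in 1 2 3; do python3 -m pendant '[[0,0,0,0,0,0],[0,0,0,0,0,0],[0,0,0,0,0,0],[0,0,0,0,0,0],[0,0,0,0,0,0],[0,0,0,0,0,0],[0,0,0,0,0,0],[0,0,0,0,0,0],[0,0,0,0,0,0],[0,0,0,0,0,0]]' | head -2; done
python3 - <<'E'
from bench import camera
import cv2,numpy as np
a=camera('side')['color'][120:245,230:365]
cv2.imwrite('pics/s6.png',cv2.resize(a,None,fx=5,fy=4.5,interpolation=cv2.INTER_CUBIC))
from h import *
c=np.array([.478,-.287]);y=np.radians(-11);Rz=np.array([[np.cos(y),-np.sin(y)],[np.sin(y),np.cos(y)]])
for p in((-.046,-.0665),(.046,-.0665),(-.046,.0665)):
  for z in(.026,.036):
    u,v=proj('side',[*(Rz@p+c),z]);print(p,z,(u-230)*5,(v-120)*4.5)
E
```

```text
time_s: 11.65
eef_pos: [0.5159, -0.2896, 0.1811]
eef_rot: [0.002, 0.995, -0.096, 0.002]
wrist_force: [-0.1, -0.5, -1.3]
opening: 0.002
grasp_force: 0.0
time_s: 12.9
eef_pos: [0.5142, -0.2885, 0.1783]
time_s: 14.15
eef_pos: [0.5142, -0.2885, 0.1783]
time_s: 15.4
eef_pos: [0.5142, -0.2885, 0.1783]
(-0.046, -0.0665) 0.026 60.96344543314004 497.5542564292083
(-0.046, -0.0665) 0.036 59.54205640597877 480.46031090934355
(0.046, -0.0665) 0.026 291.39702539949724 495.9663392571204
(0.046, -0.0665) 0.036 291.66474246266546 478.8964298657387
(-0.046, 0.0665) 0.026 78.61640714422634 320.94081541816024
(-0.046, 0.0665) 0.036 77.46459838975184 304.54651589413925
```

View pics/s6.png

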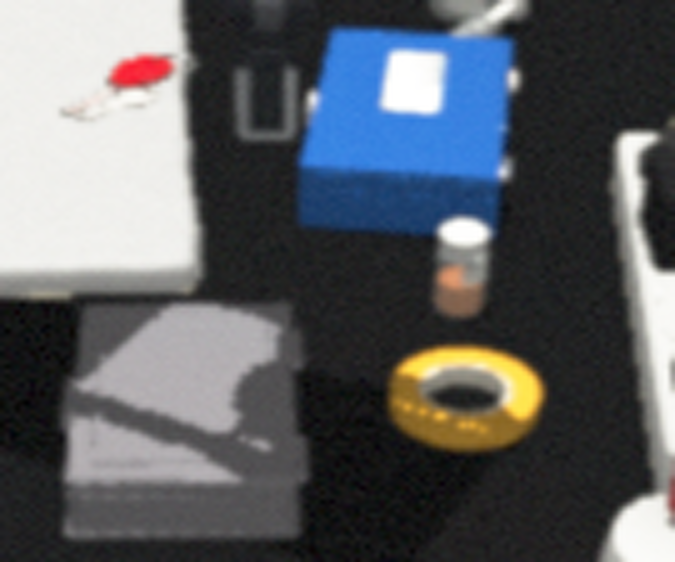

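The lid lies level. Its front-top corners are at (68,482) and (78,305), against a predicted (60,480) and (77,305) for fully closed. The vial and tape haven't moved, and the fingers are clear, so I'm handing in.

```bash
python3 -c "
from bench import ctrl
print(ctrl.hand_in())"
```

```text
the job is handed in; nothing more can be done
None
```

Job handed in at about 15.5 s: both standing holders were tipped flat into their compartments, and the lid was pushed over slowly and looks fully closed in the side camera; I did not press-check it.

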